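# Open the coded sample case

## Robot

A 6-joint arm with a two-finger parallel gripper is mounted at the origin on a cart in front of the work surface, level with it; the furniture and walls round the work are solid. World frame = base frame: x ahead of the robot, y to its left, z up, the work surface at z = 0. Lengths are in mm, angles in rad, forces in N, time in s.
With the tool pointing down it reaches from about 300 to 775 mm from the base axis. Payload 14.6 kg.
Tool frame: the origin (TCP) lies at the very end of the fingers, on their centre line; the grasp point (between the pads) lies 19 mm behind it; z points along the fingers, y is the line along which they close (so a half turn about z gives the same grasp; the last joint's range is limited). The gripper opens to 94 mm and grips with 3 to 60 N. Pads are 16 mm wide; open, the fingers measure 119 mm over their backs; the gripper's body (75 mm by 177 mm) begins 78 mm behind the grasp point.
Start: joints at [1.193, 0.3, 1.521, -0, 1.321, -0.067], TCP at [168.198, 523.639, 177.146] pointing down, gripper open.
Joint ranges: [-3.03, 3.03], [-0.79, 2.21], [0.23, 2.52], [-1.04, 4.18], [0, 3.07], [-2.55, 2.55]. Speed limits (rad/s): [2.22, 2.22, 2.57, 3.14, 3.14, 3.14].

## Interface

Orientations are given as [roll, pitch, yaw] about the fixed x, y, z axes, in that order (R = Rz(yaw) Ry(pitch) Rx(roll)).
In Python, from cell import manip gives the robot as it stands.
- The arm moves only by the tool servo_tool, never from a script. Its argument "motion" is a list that holds one entry, the list of rows, each a list of 7 numbers: the shift along the world's x, y, z as a fraction of full scale, then the turn, a rotation vector about the world's x, y, z as a fraction of full scale, then the closure, from 0 (fully open) to 1 (shut). In form: [[[x, y, z, rx, ry, rz, gripper], ...]]. A call has 1 to 10 rows; each row is the pose to reach, as a shift and turn from the pose commanded when the call began, turning the shorter way round; what a row does not reach only later rows make up. Full scale, the value 1, is 0.5 m for a shift and pi rad for a turn. A row lasts 1/10 s, in which the tool goes at most 50 mm and 8.59 degrees, less where a joint would pass 70% of its speed; a pose out of reach is approached as far as the arm can. A call with a number of a shift or a turn outside -1 to 1 is refused whole. A call with a gripper value outside its range is refused whole. The fingers move at their own pace and stop on an object; "newtons" is the grip in N (left out, the last holds). Time passes only in rows, so rows that repeat a pose let the fingers close. It gives the time, the measured TCP pose, the force, the opening and the grip force at its end, in the units of the state.
- manip.read_state(): the state, without advancing time (a new reading comes with each control period).
- manip.camera(name): name is "scene" or "top" or "wrist"; returns a dict with "frame" (480x640x3 uint8, red, green, blue), "range_z" (480x640 float32, mm along the optical axis (not along the pixel's ray), 0 where there is no reading), "vfov" (degrees; the focal length in pixels is half the picture's height over the tangent of half this angle, whatever the lens; pixels are square), "cx", "cy" (the principal point, pixels), "cam_to_world" (4x4, takes a point from camera to world coordinates). Camera axes: x right, y down, z forward; pixel columns grow to the right and rows downward; lengths in mm; the calibration is good to about 2 mm. A picture is of the moment at which its call begins.
- manip.sign_off(): hands the job in; it is judged then, once.
The state is a dict: "clock": time; "joints": joint angles; "qd": joint speeds; "effort": joint torques, N m; "eef_pos": TCP position; "eef_rot": TCP orientation; "wrist_force": force on the tool from outside, world axes, zero at the start; "moment": the same for the moment, N m; "finger_gap": finger opening in mm; "finger_force": force on a finger pad.
Only numpy, scipy, OpenCV 4.12 (cv2) and the standard library are available. Lean on these libraries where they do the work, as an engineer would, in place of code of your own. Each camera call takes 0.05 s, during which the arm holds its last target. There are 200 camera calls.

## Task

Unlock the grey sample case: turn the dial nearer the robot to 3 and the farther dial to 7, counting the marks clockwise from the long mark (0 to 9), each pointer squarely on its mark. Then draw the steel cover sideways by its upright fin, all the way open to its stop, so that the tin inside can be reached. Leave the dials on the code, and do not disturb the things standing around the case.

Things in the scene. Friction and masses are not known exactly. Their poses are not given: they have to be found in the camera images.
- case: Grey metal case fixed to the worktop, 240 (x) x 270 (y) x 70 mm high; origin at the centre of its underside, x away from the robot, y left, turned up to 0.28 rad. Two dials on its left half at case x = -62 (near) and +62 mm (far), y = +74.5 mm; the right half is a compartment with a tin inside, closed by the sliding cover between two guides (tops 82 mm above the worktop).
- near_dial (a joint): Combination dial nearer the robot, to be set to 3 (1.885 rad). Value: rad clockwise (seen from above) of its pointer from the long 0 mark; position n is n x 0.628. End stops at -0.15 and 5.95, so it cannot pass from 9 to 0. No detents; it stays where left (friction 0.05 N m). It starts between 0.35 and 1.5.
- far_dial (a joint): Combination dial farther from the robot, to be set to 7 (4.398 rad). Value: rad clockwise (seen from above) of its pointer from the long 0 mark; position n is n x 0.628. End stops at -0.15 and 5.95, so it cannot pass from 9 to 0. No detents; it stays where left (friction 0.05 N m). It starts between 4.78 and 5.9.
- near_dial_grip (a point): On the near dial's upright axis, half-way up its grip bar, 98 mm above the worktop. Dial: black disc 66 mm wide, its top 83 mm above the worktop, with a grip bar across it 13 mm thick, 59 mm long, 30 mm high (top 113 mm above the worktop). The frame turns with the dial: x along the bar to its pointed end, the pointer (white line on top from the middle to that end); z up.
- far_dial_grip (a point): The same point on the far dial, which is made alike. Round each dial lies a 100 mm wide aluminium plate (top 73 mm above the worktop) with ten radial black marks 36 degrees apart: the longest and widest is 0 and lies towards case +x from the dial's axis, and the numbers grow clockwise seen from above.
- cover (a joint): Sliding steel cover, 206 x 134 x 5 mm, top 77.5 mm above the worktop. Value: m drawn towards case -y (right, away from the dials): 0 shut, 0.085 open at its stop. Stays where left (friction 2 N, damping 4 N per m/s). Inside, a post of the cover stands in a slotted ring under each dial: it moves only about 2 mm unless both dials are within about 0.12 rad of the code.
- fin (a point): Middle of the upright aluminium fin on the cover by which it is drawn, 94.5 mm above the worktop; moves with the cover. The fin is 70 mm long (case x), 12 mm thick (case y), and stands from 80 to 111.5 mm above the worktop. Frame as the case's.
- screw_jar: Bystander, not to be moved: screw-top plastic jar, 43 mm wide, 51 mm tall, standing behind the case (away from the robot); origin at the middle of its underside.
- dropper_bottle: Bystander, not to be moved: dropper bottle, 28 mm wide, 92 mm tall, standing behind the case; origin at the middle of its underside.
- glue_stick: Bystander, not to be moved: glue stick, 22 mm wide, 74 mm tall, standing behind the case; origin at the middle of its underside.
- tape_roll: Bystander, not to be moved: roll of tape, 62 mm wide, 19 mm high, lying in front of the case (on the robot's side); origin at the middle of its underside.
- spanner: Bystander, not to be moved: open-ended spanner, 138 mm long, 5 mm thick, lying in front of the case; origin at the middle of its underside.
- hex_key_set: Bystander, not to be moved: folding hex-key holder, 85 x 33 x 28 mm, lying to the right of the case (case frame -y), just beyond where the open cover ends; origin at the middle of its underside.

How it is judged:
By the outcome, as a careful person would: the job done as asked, in the order asked, and still so for the second after the job is handed in, with the robot touching nothing.
It also fails if it takes over 48 s, if anything falls off the work surface, if the arm or the gripper's body presses on something with over 40 N, if the wrist force passes 120 N, or if a joint passes its speed limit or range.

## Working session

There is one attempt and no reset: what is moved stays moved. The work goes in short steps, Python scripts to look and compute and a tool call to move; the robot and the scene stay as the last step left them, time stands still between calls to the robot, and variables do not carry over. Pictures are saved under pics/ and viewed, at most 10 in all, crops included, and the job is handed in when it is done.

Besides the shell and the picture viewer there is one more tool, called after "Request:" in YAML: its name, and indented under it one key for each argument. servo_tool: Moves the arm, as the interface text tells. Its arguments: {"type":"object","properties":{"motion":{"type":"array"},"newtons":{"type":"number"}},"required":["motion"]}

```bash
mkdir -p pics; cat > h.py <<'E'
import numpy as np, cv2
from cell import manip
def K(c):
    f=240/np.tan(np.radians(c['vfov'])/2); return f,c['cx'],c['cy']
def cloud(c):
    f,cx,cy=K(c); v,u=np.mgrid[:480,:640]; z=c['range_z']
    P=np.stack([(u-cx)*z/f,(v-cy)*z/f,z],-1); T=np.array(c['cam_to_world'])
    return P@T[:3,:3].T+T[:3,3]
def proj(c,p):
    f,cx,cy=K(c); T=np.linalg.inv(np.array(c['cam_to_world'])); q=np.atleast_2d(p)@T[:3,:3].T+T[:3,3]
    return np.stack([q[:,0]/q[:,2]*f+cx,q[:,1]/q[:,2]*f+cy],-1)
def ray(c,uv,z):
    f,cx,cy=K(c); T=np.array(c['cam_to_world']); uv=np.atleast_2d(uv)
    d=np.stack([(uv[:,0]-cx)/f,(uv[:,1]-cy)/f,np.ones(len(uv))],-1)@T[:3,:3].T
    s=(z-T[2,3])/d[:,2]; return T[:3,3]+d*s[:,None]
def save(n,im): cv2.imwrite('pics/'+n+'.png',im[:,:,::-1])
E
python3 - <<'E'
from h import *
import pickle
cs={n:manip.camera(n) for n in ['scene','top']}
pickle.dump(cs,open('c0.pkl','wb'))
for n,c in cs.items():
    save(n+'0',c['frame']); print(n,c['vfov'],c['cx'],c['cy'],np.round(c['cam_to_world'],3).tolist())
print(manip.read_state())
E
```

```text
scene 53.54745432422945 317.62536407973664 237.67133529706896 [[0.693, -0.518, 0.501, 115.889], [-0.721, -0.516, 0.463, -621.88], [0.019, -0.682, -0.731, 739.148], [0.0, 0.0, 0.0, 1.0]]
top 42.71660865504062 322.86004050991875 243.8163989783016 [[0.06, -0.977, 0.205, 294.477], [-0.998, -0.06, 0.007, -218.221], [0.006, -0.205, -0.979, 1407.799], [0.0, 0.0, 0.0, 1.0]]
{'clock': 0.1, 'joints': array([ 1.19337675e+00,  3.00402189e-01,  1.52149782e+00,  4.04780491e-06,
        1.32073285e+00, -6.65820608e-02]), 'qd': array([ 0.00052003, -0.00164058, -0.00140405, -0.00090401,  0.00347322,
       -0.00050838]), 'effort': array([ 2.07796176e-03, -5.32649159e+01, -3.53282797e+01,  7.09553878e-02,
        2.35263957e-02, -5.48492835e-05]), 'eef_pos': array([168.1151986 , 523.39815491, 176.65937646]), 'eef_rot': array([-3.14055502e+00, -7.31196130e-05,  2.83075410e+00]), 'wrist_force': array([-0.39373067,  0.41110581, -0.62578361]), 'moment': array([ 0.03871062,  0.0379156 , -0.04067644]), 'finger_force': 0.0, 'finger_gap': 93.99423749738847}
```

View pics/top0.png

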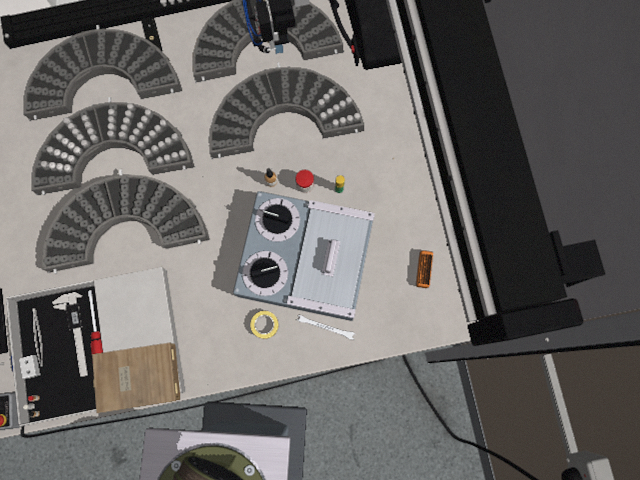

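View pics/scene0.png

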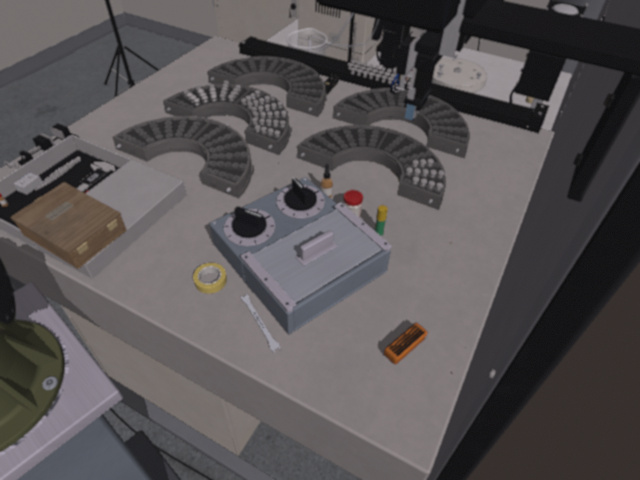

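The top view shows the near dial at (265,271), the far dial at (277,218), the fin at (331,256), the tape at (264,324), the spanner at (325,327), the hex keys at (425,269) and three bystanders near (270-340,180). The scene view shows the near dial at (248,225), the far dial at (300,198) and the fin at (316,245). Next I'll measure from both depth maps.

```bash
cat > m.py <<'E'
from h import *
import pickle
cs=pickle.load(open('c0.pkl','rb'))
boxes={'top':{'near':(240,248,290,296),'far':(252,195,302,240),'fin':(318,235,344,278),'case':(225,185,385,325),'hex':(410,245,440,292),'bottles':(258,165,352,197)},
 'scene':{'near':(222,200,274,246),'far':(275,176,325,220),'fin':(292,228,340,266),'case':(200,170,400,330),'hex':(380,320,430,365),'bottles':(318,163,392,236)}}
for n,c in cs.items():
    P=cloud(c)
    for k,(a,b,d,e) in boxes[n].items():
        Q=P[b:e,a:d].reshape(-1,3); z=Q[:,2]
        if k in('near','far','fin'): S=Q[(z>98)&(z<125)]
        elif k=='case': S=Q[(z>62)&(z<90)]
        else: S=Q[(z>12)&(z<120)]
        r=cv2.minAreaRect(S[:,:2].astype(np.float32))
        print(n,k,len(S),np.round(S.mean(0),1),'zp95 %.1f'%np.percentile(S[:,2],95),np.round(r[0],1),np.round(r[1],1),round(r[2],1))
E
python3 m.py
```

```text
scene near 277 [497.7 -87.3 109.2] zp95 114.9 [500.1 -85.3] [14.7 57.8] 18.4
scene far 211 [ 619.3 -105.8  109.6] zp95 115.2 [ 621.9 -101.9] [58.3 13.9] 76.7
scene fin 326 [ 538.6 -228.3  108.6] zp95 113.4 [ 541.3 -227. ] [13.  69.5] 81.8
scene case 12535 [ 538.6 -188.1   76.5] zp95 83.9 [ 585.7 -171.9] [273.3 313.3] 81.9
scene hex 828 [ 536.2 -445.2   24.4] zp95 28.7 [ 540.6 -443.4] [31.4 84.9] 84.1
scene bottles 2526 [ 671.3 -181.7   66.2] zp95 84.0 [ 732.6 -167.2] [344.  172.7] 41.7
top near 185 [500.9 -85.4 112.4] zp95 118.2 [502.  -85.6] [14.2 58.3] 18.6
top far 183 [ 622.9 -102.7  112.4] zp95 118.2 [ 624.1 -101.6] [57.6 15.1] 73.5
top fin 184 [ 542.  -226.3  111.9] zp95 117.0 [ 544.  -226.6] [12. 71.] 81.5
top case 12248 [ 548.4 -169.9   77.2] zp95 85.6 [ 552.7 -167.1] [271.4 241.5] 81.7
top hex 496 [ 541.2 -442.4   25.6] zp95 31.8 [ 542.7 -443.2] [31.1 86.4] 84.0
top bottles 727 [ 720.8 -141.    53.2] zp95 77.1 [ 721.1 -149.5] [ 79.3 195. ] 4.4
```

Request:
servo_tool:
  motion:
    - [[0.05,-0.1,0.2,0,0,0,0],[0.1,-0.2,0.3,0,0,0,0],[0.15,-0.3,0.35,0,0,0,0],[0.2,-0.4,0.35,0,0,0,0],[0.25,-0.5,0.35,0,0,0,0],[0.3,-0.6,0.35,0,0,0,0],[0.35,-0.7,0.35,0,0,0,0],[0.4,-0.8,0.35,0,0,0,0]]

```text
clock: 0.9
eef_pos: [319.1, 220.6, 344.5]
eef_rot: [3.141, 0.0, 2.831]
wrist_force: [1.9, 0.5, 0.9]
finger_gap: 93.8
finger_force: 0.0
```

Request:
servo_tool:
  motion:
    - [[0.3,-0.6,-0.1,0,0,-0.298,0.4],[0.3,-0.6,-0.1,0,0,-0.298,0.4],[0.3,-0.6,-0.1,0,0,-0.298,0.4],[0.3,-0.6,-0.1,0,0,-0.298,0.4],[0.3,-0.6,-0.1,0,0,-0.298,0.4],[0.3,-0.6,-0.1,0,0,-0.298,0.4],[0.3,-0.6,-0.1,0,0,-0.298,0.4],[0.3,-0.6,-0.1,0,0,-0.298,0.4],[0.3,-0.6,-0.1,0,0,-0.298,0.4],[0.3,-0.6,-0.1,0,0,-0.298,0.4]]

```text
clock: 1.9
eef_pos: [468.6, -76.8, 294.4]
eef_rot: [3.141, 0.0, 1.896]
wrist_force: [-0.9, -0.7, -0.5]
finger_gap: 56.1
finger_force: 0.0
```

```bash
python3 - <<'E'
from h import *
c=manip.camera('wrist'); save('w1',c['frame']); import pickle; pickle.dump(c,open('c1.pkl','wb'))
s=manip.read_state(); print(s['eef_pos'],s['eef_rot'],s['joints'],np.array(c['cam_to_world'])[:3,3])
print(proj(c,[[501,-85.5,113],[623,-101.7,113],[542.5,-226.8,111.5]]))
E
```

```text
[468.59735967 -76.64566536 294.53381479] [3.14095253e+00 3.06417984e-04 1.89614902e+00] [-2.39338924e-01  6.30951055e-02  1.53049156e+00  8.37405522e-05
  1.54730126e+00 -5.64693654e-01] [443.09041043  -1.64419073 501.39039662]
[[337.66997919 232.67832435]
 [429.8513568  276.91286671]
 [330.94395885 345.37127787]]
```

View pics/w1.png

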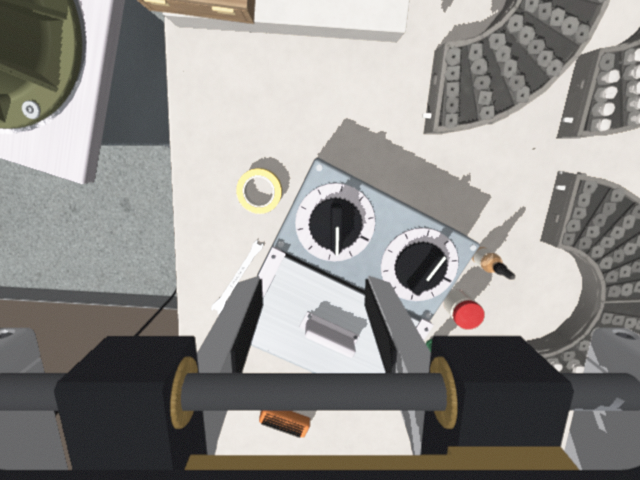

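The near pointer's white line runs from (337,228) down to (337,252). The far one runs from (427,279) up to (445,258). Both agree with the top-view angles, and I'll refine them with the wrist depth.

```bash
cat > r.py <<'E'
from h import *
def bars(c,names=('near','far','fin')):
    P=cloud(c); G={'near':(501,-86),'far':(623,-102),'fin':(542,-227),'finopen':(530,-311)}
    for n in names:
        g=G[n]; m=(np.hypot(P[...,0]-g[0],P[...,1]-g[1])<42)&(P[...,2]>101)&(P[...,2]<122)
        Q=P[m]
        if len(Q)<30: print(n,'few',len(Q)); continue
        r=cv2.minAreaRect(Q[:,:2].astype(np.float32)); b=cv2.boxPoints(r)
        e=b[1]-b[0] if np.hypot(*(b[1]-b[0]))>np.hypot(*(b[2]-b[1])) else b[2]-b[1]
        w=m&(c['frame'].min(-1)>150); W=ray(c,np.argwhere(w)[:,::-1],113.) if w.sum()>3 else np.zeros((1,3))
        # white-line centroid gives pointer sense
        print(n,len(Q),'ctr',np.round(r[0],1),np.round(r[1],1),'top %.1f'%np.percentile(Q[:,2],60),'dir mod180 %.1f'%(np.degrees(np.arctan2(e[1],e[0]))%180),
          'white-ctr',np.round(W.mean(0)[:2]-r[0],1),len(W))
    m=(P[...,2]>66)&(P[...,2]<88)&(abs(P[...,0]-551)<190)&(abs(P[...,1]+167)<190)
    r=cv2.minAreaRect(P[m][:,:2].astype(np.float32)); print('case',r)
if __name__=='__main__':
    import pickle; bars(pickle.load(open('c1.pkl','rb')))
E
python3 r.py
```

```text
near 567 ctr [499.6 -84.5] [12.8 57.7] top 112.6 dir mod180 109.2 white-ctr [  4.6 -12.6] 95
far 645 ctr [ 621.8 -100.1] [58.5 13.3] top 112.3 dir mod180 76.9 white-ctr [3.1 9. ] 95
fin 607 ctr [ 541.  -225.1] [12.4 69.1] top 110.8 dir mod180 171.8 white-ctr [-1.1  1.2] 422
case ((573.163818359375, -170.02615356445312), (270.1290588378906, 286.19903564453125), 81.66659545898438)
```

Request:
servo_tool:
  motion:
    - [[0.063,-0.017,-0.1,0,0,0,0.45],[0.063,-0.017,-0.2,0,0,0,0.45],[0.063,-0.017,-0.28,0,0,0,0.45],[0.063,-0.017,-0.33,0,0,0,0.45],[0.063,-0.017,-0.37,0,0,0,0.45],[0.063,-0.017,-0.41,0,0,0,0.45],[0.063,-0.017,-0.41,0,0,0,0.45],[0.063,-0.017,-0.41,0,0,0,0.8],[0.063,-0.017,-0.41,0,0,0,1],[0.063,-0.017,-0.41,0,0,0,1]]
  newtons: 15

```text
clock: 2.95
eef_pos: [500.8, -86.0, 90.3]
eef_rot: [3.14, 0.001, 1.895]
wrist_force: [-0.6, -0.4, 0.2]
finger_gap: 31.2
finger_force: 0.0
```

Request:
servo_tool:
  motion:
    - [[0,0,0,0,0,0,1],[0,0,0,0,0,0,1],[0,0,0,0,0,0,1]]

```text
clock: 3.25
eef_pos: [500.3, -86.1, 89.3]
eef_rot: [3.141, 0.0, 1.895]
wrist_force: [-0.0, -0.1, -0.1]
finger_gap: 7.0
finger_force: 0.0
```

```bash
python3 - <<'E'
from h import *
c=manip.camera('wrist'); s=manip.read_state(); print(s['eef_pos'],s['finger_gap'],s['finger_force'])
save('w2',np.hstack([c['frame'][:, 160:480]]))
print(proj(c,[[500,-85,113]]))
E
```

```text
[500.31808959 -86.09112564  89.19447894] 3.469037722196626 0.0
[[313.51834838 287.56864789]]
```

View pics/w2.png

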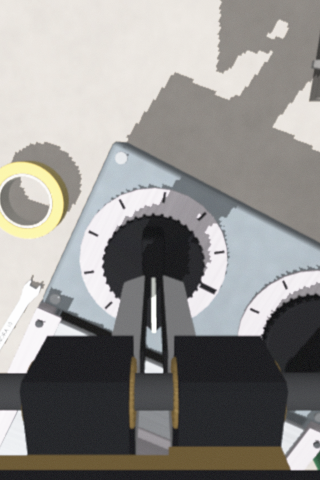

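The picture shows the fingers straddling the near bar, with the white line between them at (312,278-330). The gap reading of 3.5 mm looks too small for a 13 mm bar, so I'll let it settle and read again.

Request:
servo_tool:
  motion:
    - [[0,0,0,0,0,0,1],[0,0,0,0,0,0,1],[0,0,0,0,0,0,1]]

```text
clock: 3.6
eef_pos: [500.3, -86.1, 89.1]
eef_rot: [-3.142, -0.0, 1.895]
wrist_force: [-0.1, 0.6, -0.4]
finger_gap: 0.5
finger_force: 0.0
```

```bash
python3 - <<'E'
from h import *
c=manip.camera('wrist'); s=manip.read_state(); print(s)
save('w3',cv2.resize(c['frame'][180:360,230:410],(720,720))[:600])
P=cloud(c)
for v in (230,245,260,275,290,305): print(v,[tuple(np.round(P[v,u]).astype(int)) for u in range(270,360,8)])
E
```

```text
{'clock': 3.65, 'joints': array([-2.42525546e-01,  3.00141612e-01,  1.73874578e+00, -3.69287995e-05,
        1.10270795e+00, -5.66289625e-01]), 'qd': array([ 0.00080374, -0.00104526,  0.00035982,  0.00087235, -0.00197788,
       -0.00106833]), 'effort': array([-3.17659571e-03, -4.96040833e+01, -3.17121041e+01,  4.83237254e-02,
        5.43450436e-02, -1.94914685e-05]), 'eef_pos': array([500.29526207, -86.07736582,  89.09592189]), 'eef_rot': array([-3.14157270e+00,  2.63681239e-05,  1.89457707e+00]), 'wrist_force': array([-0.64319085, -0.05209538,  0.01591668]), 'moment': array([-0.05223884,  0.01217096, -0.01816843]), 'finger_force': 0.0, 'finger_gap': 0.6136474038112218}
230 [(np.int64(465), np.int64(-72), np.int64(72)), (np.int64(471), np.int64(-68), np.int64(81)), (np.int64(475), np.int64(-66), np.int64(83)), (np.int64(480), np.int64(-64), np.int64(82)), (np.int64(485), np.int64(-63), np.int64(82)), (np.int64(489), np.int64(-58), np.int64(96)), (np.int64(493), np.int64(-56), np.int64(95)), (np.int64(499), np.int64(-58), np.int64(83)), (np.int64(504), np.int64(-56), np.int64(82)), 
[... 2252 characters left out ...]
t64(523), np.int64(-93), np.int64(82)), (np.int64(528), np.int64(-91), np.int64(82)), (np.int64(535), np.int64(-93), np.int64(72))]
305 [(np.int64(481), np.int64(-123), np.int64(74)), (np.int64(486), np.int64(-122), np.int64(71)), (np.int64(485), np.int64(-81), np.int64(153)), (np.int64(489), np.int64(-79), np.int64(154)), (np.int64(492), np.int64(-78), np.int64(154)), (np.int64(496), np.int64(-79), np.int64(150)), (np.int64(499), np.int64(-76), np.int64(154)), (np.int64(502), np.int64(-75), np.int64(153)), (np.int64(506), np.int64(-74), np.int64(152)), (np.int64(529), np.int64(-108), np.int64(72)), (np.int64(534), np.int64(-106), np.int64(72)), (np.int64(539), np.int64(-103), np.int64(73))]
```

View pics/w3.png

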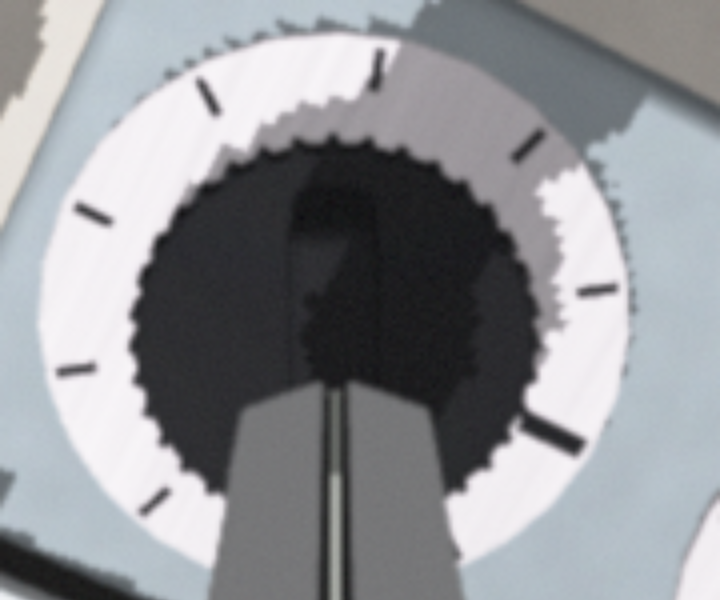

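```bash
python3 - <<'E'
from h import *
import pickle
c=manip.camera('wrist'); P=cloud(c)
T=np.array(c['cam_to_world']); print(T[:3,3])
for z in (89,100,113,122,136): print(z,np.round(proj(c,[[490,-82,z],[497,-78,z],[506,-76,z],[500.3,-86.1,z]]),0).tolist())
print([ (v,np.round(P[v,300]).tolist(),np.round(P[v,325]).tolist()) for v in range(272,300,2)])
c=pickle.load(open('c1.pkl','rb')); P=cloud(c)
print(np.round(proj(c,[[468.6,-76.7,294.5]])))
for u in (242,255,375,388): print(u,[(v,np.round(P[v,u]).tolist()) for v in range(270,300,4)])
E
```

```text
[474.96921002 -10.88223318 296.12586847]
89 [[300.0, 264.0], [313.0, 261.0], [327.0, 263.0], [313.0, 274.0]]
100 [[299.0, 270.0], [313.0, 267.0], [328.0, 269.0], [313.0, 281.0]]
113 [[298.0, 278.0], [312.0, 275.0], [329.0, 277.0], [313.0, 290.0]]
122 [[298.0, 284.0], [312.0, 281.0], [330.0, 283.0], [313.0, 296.0]]
136 [[296.0, 295.0], [312.0, 292.0], [331.0, 294.0], [314.0, 308.0]]
[(272, [492.0, -89.0, 83.0], [508.0, -85.0, 82.0]), (274, [493.0, -91.0, 82.0], [508.0, -86.0, 82.0]), (276, [493.0, -92.0, 83.0], [509.0, -87.0, 82.0]), (278, [493.0, -93.0, 84.0], [503.0, -75.0, 120.0]), (280, [490.0, -79.0, 122.0], [503.0, -74.0, 124.0]), (282, [491.0, -79.0, 126.0], [503.0, -75.0, 126.0]), (284, [490.0, -79.0, 130.0], [503.0, -75.0, 129.0]), (286, [491.0, -79.0, 131.0], [503.0, -75.0, 131.0]), (288, [491.0, -79.0, 133.0], [502.0, -75.0, 135.0]), (290, [491.0, -78.0, 137.0], [502.0, -74.0, 138.0]), (292, [491.0, -79.0, 139.0], [502.0, -75.0, 139.0]), (294, [491.0, -79.0, 140.0], [502.0, -75.0, 142.0]), (296, [491.0, -79.0, 143.0], [502.0, -75.0, 143.0]), (298, [491.0, -78.0, 146.0], [50
[... 311 characters left out ...]
, (274, [420.0, -211.0, -0.0]), (278, [436.0, -77.0, 326.0]), (282, [436.0, -77.0, 332.0]), (286, [437.0, -76.0, 338.0]), (290, [438.0, -78.0, 338.0]), (294, [439.0, -78.0, 343.0]), (298, [439.0, -79.0, 345.0])]
375 [(270, [571.0, -127.0, 69.0]), (274, [573.0, -132.0, 70.0]), (278, [497.0, -57.0, 326.0]), (282, [496.0, -57.0, 331.0]), (286, [495.0, -58.0, 336.0]), (290, [494.0, -58.0, 341.0]), (294, [494.0, -58.0, 346.0]), (298, [494.0, -60.0, 347.0])]
388 [(270, [586.0, -120.0, 73.0]), (274, [443.0, -2.0, 501.0]), (278, [591.0, -131.0, 72.0]), (282, [502.0, -55.0, 332.0]), (286, [502.0, -56.0, 336.0]), (290, [500.0, -56.0, 342.0]), (294, [499.0, -55.0, 348.0]), (298, [498.0, -56.0, 351.0])]
```

The depth shows the visible fingertips about 30 mm above the reported TCP: at z≈119 when 89 is reported, and the same in the first wrist view. So the fingers closed in the air above the bar. I'll open, go about 28 mm lower while watching the force, and close again.

Request:
servo_tool:
  motion:
    - [[0,0,0,0,0,0,0.45],[0,0,0,0,0,0,0.45],[0,0,0,0,0,0,0.45],[0,0,0,0,0,0,0.45],[0,0,0,0,0,0,0.45],[0,0,-0.02,0,0,0,0.45],[0,0,-0.04,0,0,0,0.45],[0,0,-0.056,0,0,0,0.45],[0,0,-0.056,0,0,0,0.45],[0,0,-0.056,0,0,0,0.45]]

```text
clock: 4.7
eef_pos: [500.2, -86.0, 60.9]
eef_rot: [-3.141, -0.0, 1.895]
wrist_force: [0.3, -0.2, 0.6]
finger_gap: 51.6
finger_force: 0.0
```

Request:
servo_tool:
  motion:
    - [[0,0,0,0,0,0,0.9],[0,0,0,0,0,0,0.9],[0,0,0,0,0,0,0.9],[0,0,0,0,0,0,0.95],[0,0,0,0,0,0,1],[0,0,0,0,0,0,1]]

```text
clock: 5.3
eef_pos: [500.2, -86.1, 61.2]
eef_rot: [-3.141, 0.0, 1.895]
wrist_force: [-1.8, -0.9, 1.6]
finger_gap: 12.9
finger_force: 15.0
```

```bash
python3 - <<'E'
from h import *
s=manip.read_state(); print(s)
E
```

```text
{'clock': 5.3, 'joints': array([-2.42544482e-01,  3.38118195e-01,  1.76203330e+00, -1.50528004e-04,
        1.04162678e+00, -5.66315444e-01]), 'qd': array([ 0.00254144,  0.00070848,  0.00081361,  0.00104244, -0.00089658,
       -0.00112542]), 'effort': array([ 2.17851265e-01, -5.00953317e+01, -3.06164074e+01,  1.64267016e-01,
       -2.42344039e-01,  1.67637487e-02]), 'eef_pos': array([500.2182531 , -86.09805543,  61.1677535 ]), 'eef_rot': array([-3.14136630e+00,  1.00472453e-05,  1.89464329e+00]), 'wrist_force': array([-1.78822893, -0.93384701,  1.59491626]), 'moment': array([-0.14406049,  0.27605798,  0.05081701]), 'finger_force': 14.993677586317062, 'finger_gap': 12.910800211829901}
```

Request:
servo_tool:
  motion:
    - [[0,0,0,0,0,-0.03,1],[0,0,0,0,0,-0.06,1],[0,0,0,0,0,-0.09,1],[0,0,0,0,0,-0.12,1],[0,0,0,0,0,-0.15,1],[0,0,0,0,0,-0.18,1],[0,0,0,0,0,-0.21,1],[0,0,0,0,0,-0.24,1],[0,0,0,0,0,-0.248,1],[0,0,0,0,0,-0.248,1]]

```text
clock: 6.3
eef_pos: [498.7, -85.9, 61.1]
eef_rot: [-3.138, 0.001, 1.115]
wrist_force: [-14.1, 1.2, 9.2]
finger_gap: 13.1
finger_force: 15.0
```

Request:
servo_tool:
  motion:
    - [[0,0,0,0,0,0,1],[0,0,0,0,0,0,1]]

```text
clock: 6.5
eef_pos: [498.7, -86.0, 61.1]
eef_rot: [-3.138, 0.001, 1.116]
wrist_force: [-13.9, 1.1, 10.2]
finger_gap: 13.3
finger_force: 15.0
```

Request:
servo_tool:
  motion:
    - [[0,0,0,0,0,0,0.45],[0,0,0,0,0,0,0.45],[0,0,0,0,0,0,0.45],[0,0,0.06,0,0,0,0.45],[0,0,0.12,0,0,0,0.45],[0.04,0,0.18,0,0,0.067,0.45],[0.1,-0.015,0.2,0,0,0.067,0.45],[0.17,-0.031,0.2,0,0,0.067,0.45],[0.243,-0.031,0.2,0,0,0.067,0.45],[0.243,-0.031,0.2,0,0,0.067,0.45]]

```text
clock: 7.5
eef_pos: [624.1, -101.5, 159.4]
eef_rot: [-3.14, -0.0, 1.326]
wrist_force: [-0.7, 0.0, -0.5]
finger_gap: 51.9
finger_force: 0.0
```

```bash
python3 - <<'E'
from h import *
from r import bars
s=manip.read_state(); print(s['eef_pos'],s['eef_rot'],s['finger_gap'],s['wrist_force'])
for n in('wrist','top','scene'): print(n); bars(manip.camera(n))
E
```

```text
[ 624.05797019 -101.5036389   159.41370789] [-3.14045070e+00 -1.40058238e-04  1.32627835e+00] 51.93262536046405 [-0.68753516  0.01965177 -0.48833999]
wrist
near 1427 ctr [499.7 -84.3] [58.1 13. ] top 112.2 dir mod180 63.7 white-ctr [ -5.7 -10.5] 183
far 1185 ctr [622.3 -99.7] [57.7 12.5] top 112.5 dir mod180 76.1 white-ctr [2.5 8.8] 232
fin few 7
case ((583.8525390625, -171.73916625976562), (270.93548583984375, 307.8167724609375), 81.67814636230469)
top
near 88 ctr [495.  -97.7] [31.  13.1] top 114.7 dir mod180 62.3 white-ctr [ 0.2 -0.2] 22
far 58 ctr [ 618.8 -121. ] [17.3 13.5] top 114.4 dir mod180 76.9 white-ctr [-618.8  121. ] 1
fin 180 ctr [ 543.6 -226.5] [12.  70.7] top 113.3 dir mod180 171.8 white-ctr [-1.2 -1. ] 146
case ((584.9288330078125, -199.88470458984375), (215.9160614013672, 314.3003234863281), 81.67501831054688)
scene
near 184 ctr [498.9 -86.3] [57.5 12.9] top 113.3 dir mod180 64.2 white-ctr [-498.9   86.3] 1
far 189 ctr [ 621.7 -102. ] [57.1 13.7] top 112.9 dir mod180 76.1 white-ctr [-621.7  102. ] 1
fin 296 ctr [ 541.2 -226.8] [12.6 69.9] top 111.3 dir mod180 172.1 white-ctr [-14.3  -2.8] 12
case ((585.634765625, -172.2555694580078), (272.0282287597656, 312.4023132324219), 81.70887756347656)
```

Request:
servo_tool:
  motion:
    - [[-0.006,0,0,0,0,0,0.45],[-0.006,0,-0.05,0,0,0,0.45],[-0.006,0,-0.1,0,0,0,0.45],[-0.006,0,-0.14,0,0,0,0.45],[-0.006,0,-0.17,0,0,0,0.45],[-0.006,0,-0.197,0,0,0,0.45],[-0.006,0,-0.197,0,0,0,0.45],[-0.006,0,-0.197,0,0,0,0.7],[-0.006,0,-0.197,0,0,0,0.9],[-0.006,0,-0.197,0,0,0,1]]

```text
clock: 8.65
eef_pos: [619.2, -101.7, 63.5]
eef_rot: [3.14, -0.0, 1.326]
wrist_force: [0.0, 0.0, -0.8]
finger_gap: 31.1
finger_force: 0.0
```

Request:
servo_tool:
  motion:
    - [[0,0,0,0,0,0,1],[0,0,0,0,0,0,1],[0,0,0,0,0,0,1],[0,0,0,0,0,0,1]]

```text
clock: 9.05
eef_pos: [621.9, -102.3, 63.1]
eef_rot: [3.133, -0.0, 1.326]
wrist_force: [23.2, -5.6, -10.7]
finger_gap: 12.9
finger_force: 15.0
```

Request:
servo_tool:
  motion:
    - [[0.005,0,0,0,0,0,1],[0.005,0,0,0,0,0.025,1],[0.005,0,0,0,0,0.05,1],[0.005,0,0,0,0,0.075,1],[0.005,0,0,0,0,0.1,1],[0.005,0,0,0,0,0.12,1],[0.005,0,0,0,0,0.1325,1],[0.005,0,0,0,0,0.1325,1],[0.005,0,0,0,0,0.1325,1]]

```text
clock: 9.95
eef_pos: [622.2, -102.3, 63.0]
eef_rot: [3.139, 0.002, 1.742]
wrist_force: [6.9, -5.0, -2.3]
finger_gap: 12.7
finger_force: 15.0
```

Request:
servo_tool:
  motion:
    - [[0,0,0,0,0,0,0.9],[0,0,0,0,0,0,0.45],[0,0,0,0,0,0,0.45],[0,0,0,0,0,0,0.45],[0,0,0.06,0,0,0,0.45],[0,0,0.12,0,0,0,0.45],[0,0,0.2,0,0,0,0.45],[-0.05,-0.05,0.22,0,0,0,0.45],[-0.1,-0.15,0.22,0,0,-0.05,0.45],[-0.158,-0.252,0.22,0,0,-0.1,0.45]]

```text
clock: 10.95
eef_pos: [548.7, -215.6, 173.2]
eef_rot: [3.141, 0.0, 1.438]
wrist_force: [1.9, -0.7, -0.4]
finger_gap: 51.7
finger_force: 0.0
```

```bash
python3 - <<'E'
from h import *
from r import bars
s=manip.read_state(); print(s['eef_pos'],s['eef_rot'],s['finger_gap'],s['joints'])
for n in('wrist','scene'): print(n); bars(manip.camera(n))
E
```

```text
[ 548.70111338 -215.63669878  173.15552029] [3.14076087e+00 2.50919649e-04 1.43797155e+00] 51.73251730936933 [-4.36578575e-01  3.90806517e-01  1.40877736e+00  9.60908400e-06
  1.34114002e+00 -3.03756084e-01]
wrist
near 1817 ctr [499.2 -85.1] [58.9 13.6] top 112.3 dir mod180 64.0 white-ctr [ -5.2 -10.1] 223
far 1766 ctr [ 621.8 -100.5] [13.7 58.6] top 112.4 dir mod180 99.6 white-ctr [-2.8 14.1] 185
fin 1375 ctr [ 541.5 -225.6] [12.4 69.8] top 110.8 dir mod180 172.0 white-ctr [0.1 0.1] 931
case ((586.239013671875, -171.88719177246094), (269.9462890625, 312.3399963378906), 81.69573974609375)
scene
near 184 ctr [499.2 -85.5] [58.8 13.1] top 113.2 dir mod180 63.7 white-ctr [-499.2   85.5] 1
far 93 ctr [ 621.3 -102.3] [13.1 56.4] top 111.8 dir mod180 101.3 white-ctr [-621.3  102.3] 1
fin 291 ctr [ 541.2 -226.7] [13.6 69.9] top 111.2 dir mod180 171.4 white-ctr [-5.4 -4. ] 35
case ((585.7584228515625, -172.25677490234375), (272.1491394042969, 314.15582275390625), 81.8410873413086)
```

Request:
servo_tool:
  motion:
    - [[0,0,0,0,0,-0.503,0.45],[0,0,0,0,0,-0.503,0.45],[0,0,0,0,0,-0.503,0.45],[0,0,0,0,0,-0.503,0.45],[0,0,0,0,0,-0.503,0.45],[0,0,0,0,0,-0.503,0.45],[0,0,0,0,0,-0.503,0.45],[0,0,0,0,0,-0.503,0.45],[0,0,0,0,0,-0.503,0.45],[0,0,0,0,0,-0.503,0.45]]

```text
clock: 12.05
eef_pos: [549.7, -214.2, 172.6]
eef_rot: [-3.141, 0.0, -0.062]
wrist_force: [0.1, 0.3, 0.6]
finger_gap: 51.9
finger_force: 0.0
```

Request:
servo_tool:
  motion:
    - [[0,0,0,0,0,-0.02,0.45],[0,0,0,0,0,-0.02,0.45],[0,0,0,0,0,-0.02,0.45]]

```text
clock: 12.35
eef_pos: [549.6, -214.5, 172.6]
eef_rot: [-3.141, 0.0, -0.118]
wrist_force: [-0.7, 0.7, -0.5]
finger_gap: 51.5
finger_force: 0.0
```

Request:
servo_tool:
  motion:
    - [[-0.0166,-0.0242,0,0,0,-0.008,0.45],[-0.0166,-0.0242,-0.05,0,0,-0.008,0.45],[-0.0166,-0.0242,-0.1,0,0,-0.008,0.45],[-0.0166,-0.0242,-0.15,0,0,-0.008,0.45],[-0.0166,-0.0242,-0.19,0,0,-0.008,0.45],[-0.0166,-0.0242,-0.22,0,0,-0.008,0.45],[-0.0166,-0.0242,-0.22,0,0,-0.008,0.45],[-0.0166,-0.0242,-0.22,0,0,-0.008,0.7],[-0.0166,-0.0242,-0.22,0,0,-0.008,0.9],[-0.0166,-0.0242,-0.22,0,0,-0.008,1]]

```text
clock: 13.35
eef_pos: [541.6, -227.2, 63.6]
eef_rot: [3.141, -0.002, -0.146]
wrist_force: [-0.2, 0.4, 0.3]
finger_gap: 31.3
finger_force: 0.0
```

Request:
servo_tool:
  motion:
    - [[0,0,0,0,0,0,1],[0,0,0,0,0,0,1],[0,0,0,0,0,0,1],[0,0,0,0,0,0,1]]
  newtons: 25

```text
clock: 13.75
eef_pos: [541.3, -226.9, 62.9]
eef_rot: [3.142, -0.0, -0.146]
wrist_force: [-0.9, 1.1, 3.4]
finger_gap: 11.7
finger_force: 25.0
```

Request:
servo_tool:
  motion:
    - [[-0.0015,-0.01,0,0,0,0,1],[-0.003,-0.02,0,0,0,0,1],[-0.0043,-0.03,0,0,0,0,1],[-0.0057,-0.04,0,0,0,0,1],[-0.0057,-0.04,0,0,0,0,1]]

```text
clock: 14.25
eef_pos: [538.1, -248.2, 62.8]
eef_rot: [3.141, -0.0, -0.146]
wrist_force: [-1.9, -2.4, 5.4]
finger_gap: 11.8
finger_force: 25.0
```

Request:
servo_tool:
  motion:
    - [[-0.0028,-0.02,0,0,0,0,1],[-0.0057,-0.04,0,0,0,0,1],[-0.0086,-0.06,0,0,0,0,1],[-0.0115,-0.08,0,0,0,0,1],[-0.0143,-0.1,0,0,0,0,1],[-0.017,-0.12,0,0,0,0,1],[-0.0183,-0.128,0,0,0,0,1],[-0.019,-0.132,0,0,0,0,1],[-0.019,-0.132,0,0,0,0,1],[-0.019,-0.132,0,0,0,0,1]]

```text
clock: 15.25
eef_pos: [529.1, -310.2, 62.8]
eef_rot: [-3.137, 0.001, -0.145]
wrist_force: [-1.4, 23.5, 11.9]
finger_gap: 12.0
finger_force: 25.0
```

Request:
servo_tool:
  motion:
    - [[0,0,0,0,0,0,0.5],[0,0,0,0,0,0,0.45],[0,0,0,0,0,0,0.45],[0,0,0,0,0,0,0.45],[0,0,0.05,0,0,0,0.45],[0,0,0.1,0,0,0,0.45],[0,0,0.2,0,0,0,0.45],[0,0,0.3,0,0,0,0.45],[0,0,0.36,0,0,0,0.45],[0,0,0.36,0,0,0,0.45]]

```text
clock: 16.25
eef_pos: [529.8, -314.0, 247.6]
eef_rot: [3.138, -0.007, -0.146]
wrist_force: [-0.0, 0.4, 0.5]
finger_gap: 51.4
finger_force: 0.0
```

```bash
python3 - <<'E'
from h import *
from r import bars
for n in('wrist','scene'): 
    c=manip.camera(n); print(n); bars(c,('near','far','finopen')); save(n+'9',c['frame'])
s=manip.read_state(); print(s['eef_pos'],s['finger_gap'],s['wrist_force'],s['qd'])
E
```

```text
wrist
near 854 ctr [499.4 -85.6] [57.9 13.9] top 112.0 dir mod180 63.6 white-ctr [-4.9 -8.3] 121
far 939 ctr [ 622.1 -101.4] [13.3 58.5] top 112.3 dir mod180 99.7 white-ctr [-2.2 13.9] 80
finopen 800 ctr [ 529.6 -309.9] [11.5 69. ] top 110.8 dir mod180 171.4 white-ctr [ 1.6 -0.5] 762
case ((581.2501831054688, -205.91595458984375), (338.8375244140625, 311.2580871582031), 81.44436645507812)
scene
near 185 ctr [498.6 -86.6] [60.7 13.3] top 113.2 dir mod180 65.0 white-ctr [-498.6   86.6] 1
far 218 ctr [ 621.3 -102. ] [13.5 57.3] top 112.8 dir mod180 100.2 white-ctr [-621.3  102. ] 1
finopen 322 ctr [ 529.3 -310.6] [12.8 70.4] top 111.4 dir mod180 171.3 white-ctr [-4.4 -4.1] 67
case ((581.6920166015625, -207.4553680419922), (341.88031005859375, 314.44464111328125), 81.82210540771484)
[ 528.66299462 -313.15081968  242.28416123] 51.674088447093965 [-0.01185838 -0.10796016 -0.12103483] [ 1.10696155e-03  2.54676428e-02  3.14587715e-02  2.16512136e-04
 -5.68041658e-03 -3.19321689e-05]
```

View pics/scene9.png

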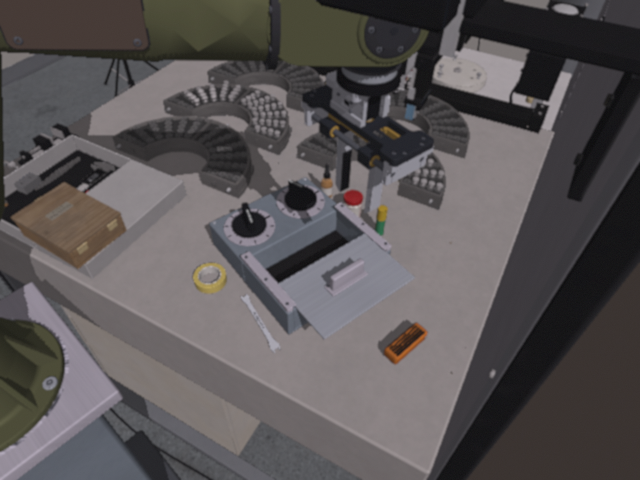

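View pics/wrist9.png

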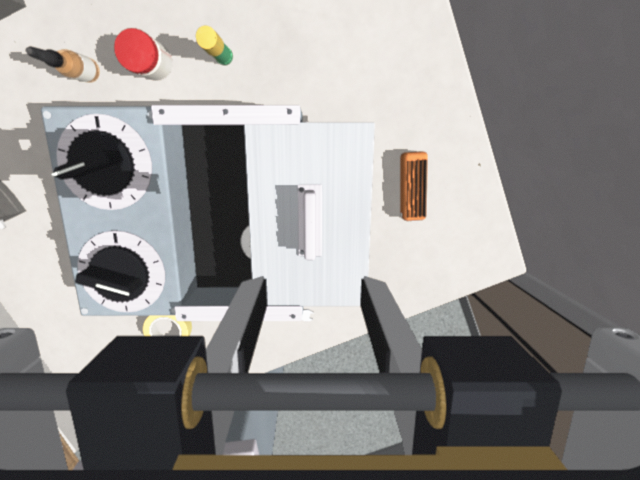

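The scene view shows the cover out past the right edge of the case at (345,280), the compartment open, and the bystanders where they stood. The wrist view shows the near pointer at 3, with its line from (97,285) to (130,293), and the far pointer at 7, towards (55,175). The fin has moved 85 mm and the gripper is clear.

```bash
python3 -c "
from cell import manip
print(manip.sign_off())"
```

```text
the job is handed in; nothing more can be done
None
```

I set the near dial to 3 and the far dial to 7, drew the cover 85 mm out to its stop, and handed the job in at about 16 s with the gripper clear of everything and the bystanders where they stood.

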